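# Seat a keyed shaft in a printed pulley against its preload spring

### The job

Take the red keyed shaft out of the parts rack and push it down into the bore of the blue pulley clamped in the vice, turning it until its key slips into the keyway, then keep pushing until its collar is fully home on the pulley with the spring squeezed flat. Finish still gripping the shaft and holding it down, so that the grub screw can be tightened. Leave everything else on the bench alone, the white keyless shaft included.

Things in the scene. Friction and masses are not known exactly. Their poses are not given: they have to be found in the camera images.
- shaft_head (a point): Loose red shaft (50 g) upright in one of the rack's sockets; z up its axis, x to its key side. Point on the axis, 65 mm above the foot, mid-height of the stub to grip: 42 to 86 mm above the foot, two flats 16 mm apart facing +y and -y, rounded ends 24 mm apart facing +x and -x. Under it a 40 mm wide collar (36 to 42 mm); a white line on the collar's top and rim marks the key's side (+x).
- shaft_foot (a point): Centre of the red shaft's lower end; z up. Below its collar the shaft is round, 18 mm in diameter and 36 mm long; the lowest 5 mm taper to 13 mm. The lowest 14 mm, the pilot, have no key.
- shaft_key (a point): Lower end of the red shaft's black key, 14 mm above the foot and 10.5 mm from the axis towards the shaft's +x. The key is 6 mm wide, stands 3 mm out of the shaft and runs from 14 to 34 mm above the foot.
- pulley_mouth (a point): Centre of the bore's mouth on the flat top of the blue pulley, clamped immovably in the vice; z up the bore, x towards the keyway (within 50 degrees of world +x). Pulley 42 mm high, top a 44 mm wide boss, its top 20 mm above the jaws. Bore 19.2 mm wide, right through. Home: collar on this face, shaft_foot 36 mm below and shaft_head 29 mm above this point.
- keyway_home (a point): Where shaft_key lies when the shaft is home: 22 mm below the pulley's top, 10.5 mm from its axis, in the keyway. The keyway is 7 mm wide, 13 mm from axis to bottom, open at the top; a white line down the boss and out over the rim marks its side. The key enters only if it points along it within about 4 degrees; else the key's end rests on the top face, the pilot already 14 mm in the bore.
- spring (a joint): How far the steel wave spring round the bore (ring, 28 mm inside, 36 mm outside, standing 5 mm above the pulley's top) is squeezed, in m: 0 free, 0.005 when level with the top, that is with the collar home. It pushes up with 3 N when first touched, 11 N at 0.005, and lifts the shaft again if it is let go.
- rack: Grey block fixed to the bench that holds the two shafts, 70 x 170 x 30 mm; origin at the centre of its underside, z up. Its sockets, 20 mm wide and 13 mm deep, lie 45 mm from the centre along +y and -y; the shafts stand 13 mm deep in them, in either order, turned up to 26 degrees from the rack's x.
- vise: Green drill-press vice with orange soft jaws, fixed to the bench; origin on the bench under the pulley's axis, z up. Jaws 58 mm high and 104 mm wide close along x; screw and T-handle reach 186 mm to -x, 52 mm high. 145 mm wide in all.
- spare_head (a point): White shaft of the same shape and size, but with no key and no white line, in the rack's other socket: leave it. Point as on the red one.
- driver: Screwdriver with black handle, 170 mm long, 26 mm thick, lying on the bench beside the vice: leave it. Origin under its middle.
- clutch: Red and white printed ring, 62 mm wide, 26 mm high: leave it. Origin under its centre.
- bracket: Small blue printed bracket, 50 x 34 x 28 mm: leave it. Origin under its centre.
- cage: White printed cage of upright bars, 68 mm wide and 102 mm high: leave it. Origin under its centre.
- screwbox: Clear box of small screws, 130 x 180 x 65 mm: leave it. Origin under its centre.
- calliper: Steel calliper lying flat, 200 mm long, 14 mm high: leave it. Origin under the middle of its beam.
Things that resemble listed ones, but are neither listed nor needed, are in the scene too. Of the things that look like the rack, take the one that is farthest to the robot's right at the start.

How it is judged:
On the way, in this order (a step that is already met when the one before it is completed fails the run):
1. the red shaft, held by the fingers, is drawn out of the rack (z of shaft_key in the frame of rack above 0.05 m and contact force between the fingers and shaft above 0.5 N), for 0.1 s.
2. its key has slipped into the pulley's keyway (z of shaft_key in the frame of pulley_mouth below -0.005 m and horizontal distance between shaft_key and keyway_home below 0.0025 m), for 0.1 s.
At the end, for the whole second after the job is handed in: Key in the keyway (key point within 2.5 mm sideways, 3 mm in all, of its home), collar within 1.5 mm of the pulley (spring squeezed over 3.5 mm), shaft upright within 0.08 rad, the fingers gripping its stub (over 1 N, within 30 mm of shaft_head) and holding it down, not touching the pulley (horizontal distance between shaft_key and keyway_home below 0.0025 m and distance between shaft_key and keyway_home below 0.003 m and value of joint spring above 0.0035 m and angle between shaft_head's own z axis and vertical below 0.08 rad and contact force between the fingers and shaft above 1 N and distance between the grasp point and shaft_head below 0.03 m and contact force between the fingers and pulley below 1 N); the arm keeps its last pose, push and grip.
It fails at once if another thing on the bench is shifted by more than 25 mm (distance of any of spare_head, driver, clutch, bracket, cage, screwbox, calliper from where it was at the start of the episode above 0.025 m).
It also fails if it takes over 51 s, if anything falls off the work surface, if the arm or the gripper's body presses on something with over 40 N, if the wrist force passes 120 N, or if a joint passes its speed limit or range.

### The arm

A 6-joint arm with a two-finger parallel gripper is mounted at the origin on the work surface. World frame = base frame: x ahead of the robot, y to its left, z up, the work surface at z = 0. Lengths are in m, angles in rad, forces in N, time in s.
With the tool pointing down it reaches from about 0.425 to 0.95 m from the base axis. Payload 3.5 kg.
Tool frame: the origin (TCP) lies on the centre line of the jaws, within the pads' length; the fingertips stand 25 mm ahead of it and the grasp point (between the pads) lies 6 mm ahead of it (ctrl.finger_overhang is the distance from the TCP to the fingertips, in m); z points along the fingers, y is the line along which they close (so a half turn about z gives the same grasp; the last joint's range is limited). The gripper opens to 85 mm and grips with 20 to 120 N. Pads are 22 mm wide; open, the fingers measure 114 mm over their backs; the gripper's body (76 mm by 85 mm) begins 54 mm behind the grasp point. The pads swing forward as they close: fully open they stand 13 mm farther back than shut.
Start: joints at [1.053, 0.286, 1.577, -0, 1.279, -0.15], TCP at [0.243, 0.63, 0.256] pointing down, gripper open.
Joint ranges: [-2.77, 2.77], [-0.9, 2.22], [0.21, 2.48], [-1.53, 4.67], [0.24, 2.81], [-2.84, 2.84]. Speed limits (rad/s): [2.79, 2.79, 3.14, 3.14, 3.14, 3.14].

### API

Orientations are given as a unit quaternion [x, y, z, w].
In Python, from plant import get_state, imaging, job, ctrl gives the robot as it stands.
- The arm moves only by the tool jog_arm, never from a script. Its argument "increments" is a list of rows, each an object of numbers: "dx", "dy", "dz": the shift along the world's x, y, z each as a share of 12 cm, from -1 to 1; "ax", "ay", "az": the turn, a rotation vector about the world's x, y, z each as a share of pi/2 rad, from -1 to 1; "gripper": the gripper command: -1 is shut, 1 is fully open, values between are in proportion. A call has 1 to 10 rows; each row is the pose to reach, as a shift and turn from the pose commanded when the call began; what a row does not reach only later rows make up. A row lasts 1/10 s, in which the tool goes at most 50 mm and 8.59 degrees, less where a joint would pass 70% of its speed; a pose out of reach is approached as far as the arm can. A call with a number of a shift or a turn outside -1 to 1 is refused whole. A call with a gripper value outside its range is refused whole. The fingers move at their own pace and stop on an object; "force" is the grip in N (left out, the last holds). Time passes only in rows, so rows that repeat a pose let the fingers close. It gives the time, the measured TCP pose, the force, the opening and the grip force at its end, in the units of the state.
- get_state(): the state, without advancing time (a new reading comes with each control period).
- imaging.read_camera(name): name is "side" or "top"; returns a dict with "frame" (420x560x3 uint8, blue, green, red), "depth" (420x560 float32, m along the optical axis (not along the pixel's ray), 0 where there is no reading), "camera_matrix" (3x3 intrinsics, pixels), "extrinsics" (4x4, takes a point from camera to world coordinates). Camera axes: x right, y up, looking along -z (the intrinsics and any distortion apply to the point x, -y, -z); pixel columns grow to the right and rows downward; lengths in m; the calibration is good to about 2 mm. A picture is of the moment at which its call begins.
- job.sign_off(): hands the job in; it is judged then, once.
The state is a dict: "time": time; "qpos": joint angles; "dq": joint speeds; "joint_efforts": joint torques, N m; "eef_pos": TCP position; "tcp_rot": TCP orientation; "contact_force": force on the tool from outside, world axes, zero at the start; "wrist_torque": the same for the moment, N m; "opening": opening from 0.0 (shut) to 1.0 (fully open); "finger_force": force on a finger pad.
Only numpy, scipy, OpenCV 4.12 (cv2) and the standard library are available. Lean on these libraries where they do the work, as an engineer would, in place of code of your own. Each camera call takes 0.05 s, during which the arm holds its last target. There are 200 camera calls.

## Working session

There is one attempt and no reset: what is moved stays moved. The work goes in short steps, Python scripts to look and compute and a tool call to move; the robot and the scene stay as the last step left them, time stands still between calls to the robot, and variables do not carry over. Pictures are saved under pics/ and viewed, at most 10 in all, crops included, and the job is handed in when it is done.

Besides the shell and the picture viewer there is one more tool, called after "Call:" by a JSON object that holds its "fn" and its "kwargs", one argument or row to a line. jog_arm: Moves the arm, as the interface text tells. Shift numbers are shares of 12 cm and turn numbers shares of pi/2 rad, none past 1 either way. Its arguments: {"type":"object","properties":{"increments":{"type":"array"},"force":{"type":"number"}},"required":["increments"]}

```bash
ls; mkdir -p pics; cat > h.py <<'E'
import numpy as np, cv2
from plant import get_state, imaging, job, ctrl
def cap(n):
    d=imaging.read_camera(n); np.savez('pics/'+n+'.npz',**d); return d
def world(d,u,v,z=None):
    K=d['camera_matrix'];E=d['extrinsics']
    r=np.array([(u-K[0,2])/K[0,0],-(v-K[1,2])/K[1,1],-1.])
    o=E[:3,3];w=E[:3,:3]@r
    t=float(d['depth'][int(round(v)),int(round(u))]) if z is None else (z-o[2])/w[2]
    return o+t*w
E
python3 - <<'E'
from h import *
for n in('top','side'):
    d=cap(n); cv2.imwrite(f'pics/{n}0.png',d['frame']); print(n,d['extrinsics'].round(3).tolist(),d['camera_matrix'].round(1).tolist())
s=get_state(); print(s, ctrl.finger_overhang)
E
```

```text
pics
top [[0.011, 0.989, -0.146, 0.42], [-0.999, 0.006, -0.031, -0.017], [-0.03, 0.147, 0.989, 1.051], [0.0, 0.0, 0.0, 1.0]] [[434.3, 0.0, 281.8], [0.0, 434.3, 210.2], [0.0, 0.0, 1.0]]
side [[0.975, 0.118, -0.187, 0.265], [-0.221, 0.555, -0.802, -1.198], [0.009, 0.823, 0.568, 0.923], [0.0, 0.0, 0.0, 1.0]] [[521.6, 0.0, 275.4], [0.0, 521.6, 204.2], [0.0, 0.0, 1.0]]
{'time': 0.1, 'qpos': array([ 1.05298075e+00,  2.87101423e-01,  1.57804586e+00, -6.77315403e-06,
        1.27857449e+00, -1.49972155e-01]), 'dq': array([-0.00077407, -0.00318409, -0.00286433, -0.00013866,  0.00087178,
       -0.00092417]), 'joint_efforts': array([ 1.11117341e-03, -4.07296550e+01, -2.93698758e+01, -1.17657883e-04,
        3.41255523e-03,  5.63580798e-06]), 'eef_pos': array([0.24241799, 0.62938723, 0.25506093]), 'tcp_rot': array([ 1.82885469e-01,  9.83133649e-01, -1.00683115e-03, -3.45819528e-04]), 'contact_force': array([ 0.37047846, -0.46013573, -0.30948787]), 'wrist_torque': array([-0.00354718,  0.01495638,  0.03847376]), 'finger_force': 0.0, 'opening': 0.9976362574091057} 0.025
```

View pics/top0.png

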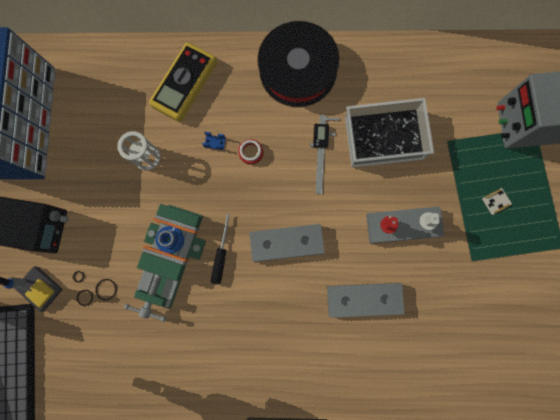

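View pics/side0.png

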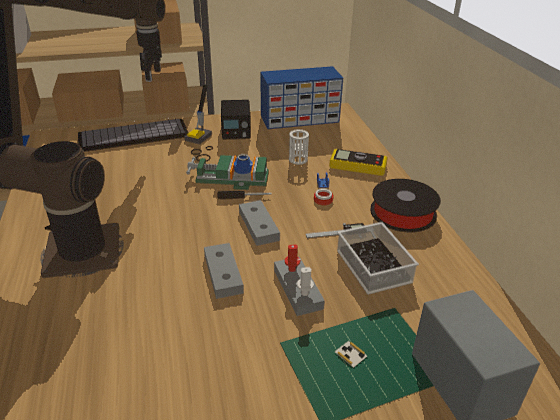

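The top view shows the red shaft at (390,225) and the white one at (429,221) in the rightmost rack. The pulley is at (168,239) in the vice, with the driver beside it at (220,255). The side view shows the red head at (292,255) and the pulley at (242,163). Next I'll zoom in.

```bash
python3 - <<'E'
from h import *
t=dict(np.load('pics/top.npz'));s=dict(np.load('pics/side.npz'))
def crop(d,u,v,r=22): return cv2.resize(d['frame'][v-r:v+r,u-r:u+r],(390,290*390//290),interpolation=cv2.INTER_CUBIC)[:, :]
a=np.hstack([crop(t,390,225),crop(t,170,240)]);b=np.hstack([crop(s,294,260),crop(s,242,165)])
cv2.imwrite('pics/zt.png',cv2.resize(np.vstack([a,b]),(600,600)))
for d,n in((t,'top'),(s,'side')):
    h=cv2.cvtColor(d['frame'],cv2.COLOR_BGR2HSV)
    for nm,box,m in(('red',(370,205,50,40) if n=='top' else (275,235,35,40),((h[...,0]<8)|(h[...,0]>172))&(h[...,1]>140)&(h[...,2]>60)),
                    ('blue',(150,220,40,40) if n=='top' else (225,145,35,35),(abs(h[...,0].astype(int)-112)<14)&(h[...,1]>110)&(h[...,2]>50))):
        x,y,w,hh=box;k=np.zeros_like(m);k[y:y+hh,x:x+w]=m[y:y+hh,x:x+w]
        v,u=np.nonzero(k);P=np.array([world(d,a,b) for a,b in zip(u,v)])
        print(n,nm,len(u),u.min(),u.max(),v.min(),v.max(),P.min(0).round(3),P.max(0).round(3))
        for lo,hi in((.03,.05),(.05,.06),(.06,.075),(.075,.09),(.09,.12)):
            q=P[(P[:,2]>lo)&(P[:,2]<=hi)]
            if len(q)>3: print(lo,hi,len(q),q.mean(0).round(4),((q.min(0)+q.max(0))/2).round(4),np.ptp(q,0).round(3))
E
```

```text
top red 218 381 397 217 232 [ 0.518 -0.249  0.055] [ 0.553 -0.212  0.107]
0.05 0.06 90 [ 0.5321 -0.226   0.0579] [ 0.5353 -0.2307  0.0574] [0.035 0.037 0.005]
0.06 0.075 34 [ 0.5316 -0.2232  0.0643] [ 0.5359 -0.2264  0.0669] [0.032 0.029 0.014]
0.075 0.09 17 [ 0.5327 -0.2224  0.0831] [ 0.534  -0.2236  0.0827] [0.02  0.005 0.014]
0.09 0.12 77 [ 0.5341 -0.2285  0.1015] [ 0.5347 -0.229   0.0986] [0.024 0.016 0.017]
top blue 434 155 183 226 252 [ 0.42  -0.017  0.014] [0.528 0.307 1.051]
0.03 0.05 55 [0.4942 0.2599 0.0398] [0.4948 0.2668 0.042 ] [0.052 0.041 0.015]
0.05 0.06 215 [0.4955 0.2698 0.0567] [0.4979 0.2767 0.0555] [0.06  0.061 0.009]
0.06 0.075 75 [0.4962 0.2702 0.0686] [0.4968 0.2722 0.0675] [0.045 0.048 0.015]
0.075 0.09 85 [0.4937 0.275  0.0772] [0.4973 0.276  0.078 ] [0.043 0.042 0.006]
side red 259 285 299 244 271 [ 0.265 -1.198  0.003] [ 0.579 -0.102  0.923]
0.03 0.05 30 [ 0.5347 -0.2365  0.0371] [ 0.5357 -0.2367  0.0375] [0.016 0.012 0.014]
0.05 0.06 53 [ 0.5344 -0.2378  0.0579] [ 0.5356 -0.2328  0.056 ] [0.036 0.037 0.008]
0.06 0.075 65 [ 0.5328 -0.2364  0.0653] [ 0.5347 -0.2343  0.0675] [0.036 0.03  0.015]
0.075 0.09 41 [ 0.5335 -0.2362  0.0824] [ 0.5338 -0.2342  0.0824] [0.02  0.012 0.014]
0.09 0.12 66 [ 0.5344 -0.234   0.1005] [ 0.5357 -0.2314  0.0993] [0.025 0.02  0.016]
side blue 212 234 251 156 173 [0.468 0.239 0.004] [0.525 0.398 0.083]
0.03 0.05 49 [0.4918 0.256  0.0435] [0.4935 0.2644 0.043 ] [0.049 0.037 0.013]
0.05 0.06 60 [0.4948 0.2582 0.0559] [0.4968 0.2671 0.055 ] [0.054 0.057 0.01 ]
0.06 0.075 70 [0.4945 0.2627 0.0661] [0.4969 0.2682 0.0674] [0.057 0.048 0.014]
0.075 0.09 32 [0.4962 0.2691 0.0782] [0.4972 0.2723 0.0791] [0.039 0.046 0.008]
```

View pics/zt.png

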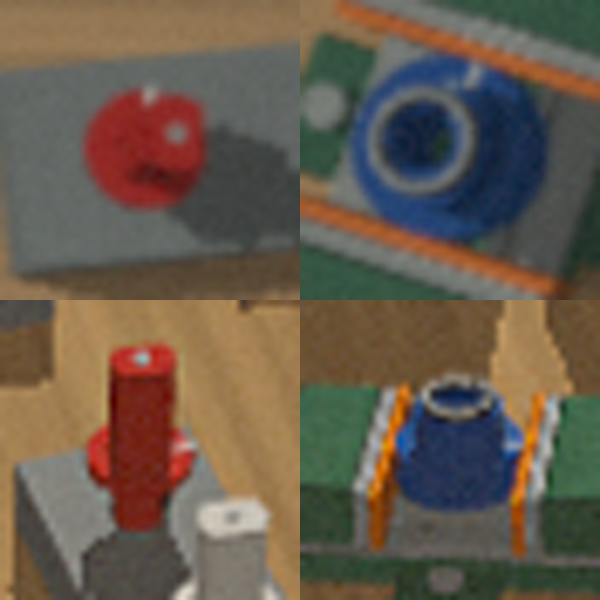

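```bash
python3 - <<'E'
from h import *
t=dict(np.load('pics/top.npz'));s=dict(np.load('pics/side.npz'))
for nm,d,x0,y0,w,hh,c,zr in(('shaft',t,384,212,13,9,(.5353,-.2310),(.045,.064)),('shaft',s,296,254,12,16,(.5353,-.2310),(.045,.064)),('pul',t,166,222,16,14,(.497,.274),(.03,.074)),('pul',s,244,156,16,20,(.497,.274),(.03,.074))):
    im=d['frame'].astype(int)
    print(nm)
    for v in range(y0,y0+hh):
        for u in range(x0,x0+w):
            b,g,r=im[v,u]; e=(min(b,r)if 0 else min(b,g,r))
            p=world(d,u,v)
            q=np.hypot(p[0]-c[0],p[1]-c[1])
            if e>75 and .012<q<.036 and zr[0]<p[2]<zr[1]: print(u,v,im[v,u],p.round(4),q.round(4),np.degrees(np.arctan2(p[1]-c[1],p[0]-c[0])).round(1))
# ring centre in top view
for d,x,y in((t,168,238),(s,242,160)):
    im=d['frame'];h=cv2.cvtColor(im,cv2.COLOR_BGR2HSV)
    m=np.zeros(h.shape[:2],np.uint8);m[y-13:y+14,x-13:x+14]=((h[...,1]<70)&(h[...,2]>95))[y-13:y+14,x-13:x+14]
    v,u=np.nonzero(m);P=np.array([world(d,a,b,.083) for a,b in zip(u,v)]);Z=np.array([world(d,a,b)[2] for a,b in zip(u,v)])
    k=(np.hypot(P[:,0]-.497,P[:,1]-.274)<.024)&(Z>.07);P=P[k];print('ring',k.sum(),P.mean(0),(P.min(0)+P.max(0))/2,np.ptp(P,0),Z[k].mean())
    A=np.c_[2*P[:,:2],np.ones(len(P))];print(np.linalg.lstsq(A,(P[:,:2]**2).sum(1),rcond=None)[0][:2])
# red tip top face
for d,x,y in((t,391,223),(s,292,248)):
    im=d['frame'];P=[]
    for v in range(y-12,y+12):
        for u in range(x-12,x+12):
            p=world(d,u,v)
            if im[v,u,2]>90 and p[2]>.098: P.append(world(d,u,v,.103))
    P=np.array(P);c,sz,a=cv2.minAreaRect((P[:,:2]*1000).astype(np.float32));print('tip',len(P),P.mean(0),c,sz,a)
E
```

```text
shaft
389 216 [124 131 144] [ 0.5543 -0.2305  0.0602] 0.019 1.4
389 217 [116 124 155] [ 0.5526 -0.2314  0.0559] 0.0173 -1.4
390 217 [101 107 149] [ 0.5525 -0.2336  0.0565] 0.0174 -8.4
shaft
298 257 [ 89  90 165] [ 0.5537 -0.2221  0.0606] 0.0204 25.9
298 258 [ 83  93 196] [ 0.5535 -0.2232  0.0582] 0.0198 23.3
299 258 [118 128 170] [ 0.556  -0.2236  0.0581] 0.0219 19.6
297 259 [ 88  99 165] [ 0.549  -0.2299  0.0614] 0.0137 4.5
298 259 [138 148 202] [ 0.5509 -0.2322  0.0629] 0.0157 -4.4
299 259 [159 170 197] [ 0.5539 -0.231   0.0614] 0.0186 -0.0
298 260 [ 77  88 190] [ 0.5513 -0.2312  0.0586] 0.016 -0.6
300 261 [ 87  94 115] [ 0.5577 -0.2278  0.0513] 0.0227 8.1
299 264 [ 98 107 123] [ 0.5507 -0.2438  0.0562] 0.02 -39.9
298 265 [104 110 125] [ 0.5475 -0.246   0.0554] 0.0194 -50.8
pul
168 225 [80 78 99] [0.5312 0.281  0.0484] 0.0349 11.7
172 226 [ 83  78 109] [0.5283 0.2698 0.0542] 0.0315 -7.6
173 226 [ 79  94 145] [0.5281 0.2671 0.0554] 0.0319 -12.5
173 227 [119 113 116] [0.5256 0.2664 0.0577] 0.0296 -15.0
174 227 [104 101 111] [0.5255 0.2639 0.0583] 0.0303 -19.6
175 227 [ 86  86 114] [0
[... 1679 characters left out ...]
 87 92] [0.4995 0.2475 0.0308] 0.0266 -84.7
250 175 [ 89  92 102] [0.5153 0.2432 0.0314] 0.0359 -59.3
ring 60 [0.49704469 0.27640788 0.083     ] [0.49679691 0.27612464 0.083     ] [0.03386585 0.03222737 0.        ] 0.08150993428520728
[0.49795587 0.27606845]
ring 29 [0.50058587 0.27566533 0.083     ] [0.50008159 0.2783014  0.083     ] [0.03616515 0.03470613 0.        ] 0.08191491296225052
[0.49890709 0.27820364]
tip 78 [ 0.53494413 -0.22900088  0.103     ] (539.6370849609375, -216.8899383544922) (46.47545623779297, 23.879858016967773) 68.00194549560547
tip 57 [ 0.53545259 -0.23363915  0.103     ] (535.7919311523438, -249.21824645996094) (53.1877326965332, 29.447280883789062) 79.3933334350586
```

Call:
{"fn": "jog_arm", "kwargs": {
  "increments": [
    {"dx": 0.8, "dy": -1, "az": 0.222, "gripper": 0.2},
    {"dx": 0.8, "dy": -1, "az": 0.222, "gripper": 0.2},
    {"dx": 0.8, "dy": -1, "az": 0.222, "gripper": 0.2},
    {"dx": 0.8, "dy": -1, "az": 0.222, "gripper": 0.2}
  ],
  "force": 60
}}

```text
$.increments[0]: bad value
```

Call:
{"fn": "jog_arm", "kwargs": {
  "increments": [
    {"dx": 0.8, "dy": -1, "gripper": 0.2},
    {"dx": 0.8, "dy": -1, "gripper": 0.2},
    {"dx": 0.8, "dy": -1, "gripper": 0.2},
    {"dx": 0.8, "dy": -1, "gripper": 0.2}
  ]
}}

```text
$.increments[0]: bad value
```

Call:
{"fn": "jog_arm", "kwargs": {
  "increments": [
    {"dx": 0.8, "dy": -1, "gripper": 0.2},
    {"dx": 0.8, "dy": -1, "gripper": 0.2},
    {"dx": 0.8, "dy": -1, "gripper": 0.2},
    {"dx": 0.8, "dy": -1, "gripper": 0.2}
  ]
}}

```text
$.increments[0]: bad value
```

Call:
{"fn": "jog_arm", "kwargs": {
  "increments": [
    {"dy": -1, "gripper": 0.2},
    {"dy": -1, "gripper": 0.2},
    {"dy": -1, "gripper": 0.2}
  ]
}}

```text
$.increments[0]: bad value
```

Call:
{"fn": "jog_arm", "kwargs": {
  "increments": [
    {"dy": -1, "gripper": 0.2},
    {"dy": -1, "gripper": 0.2},
    {"dy": -1, "gripper": 0.2}
  ]
}}

```text
$.increments[0]: bad value
```

Call:
{"fn": "jog_arm", "kwargs": {
  "increments": [
    {"dy": -1, "gripper": 0.2},
    {"dy": -1, "gripper": 0.2},
    {"dy": -1, "gripper": 0.2},
    {"dy": -1, "gripper": 0.2}
  ]
}}

```text
$.increments[0]: bad value
```

Call:
{"fn": "jog_arm", "kwargs": {
  "increments": [
    {"dx": 0.8, "dy": -1, "dz": 0, "ax": 0, "ay": 0, "az": 0.222, "gripper": 0.2},
    {"dx": 0.8, "dy": -1, "dz": 0, "ax": 0, "ay": 0, "az": 0.222, "gripper": 0.2},
    {"dx": 0.8, "dy": -1, "dz": 0, "ax": 0, "ay": 0, "az": 0.222, "gripper": 0.2},
    {"dx": 0.8, "dy": -1, "dz": 0, "ax": 0, "ay": 0, "az": 0.222, "gripper": 0.2}
  ],
  "force": 60
}}

```text
time: 0.5
eef_pos: [0.3414, 0.5062, 0.2556]
tcp_rot: [0.012, 1.0, -0.001, 0.0]
contact_force: [0.0, -0.1, -0.3]
opening: 0.6
finger_force: 0.0
```

Call:
{"fn": "jog_arm", "kwargs": {
  "increments": [
    {"dx": 0.8, "dy": -1, "dz": 0, "ax": 0, "ay": 0, "az": 0, "gripper": 0.2},
    {"dx": 0.8, "dy": -1, "dz": 0, "ax": 0, "ay": 0, "az": 0, "gripper": 0.2},
    {"dx": 0.8, "dy": -1, "dz": 0, "ax": 0, "ay": 0, "az": 0, "gripper": 0.2},
    {"dx": 0.8, "dy": -1, "dz": 0, "ax": 0, "ay": 0, "az": 0, "gripper": 0.2}
  ]
}}

```text
time: 0.9
eef_pos: [0.4373, 0.3865, 0.2559]
tcp_rot: [0.012, 1.0, -0.001, 0.0]
contact_force: [-0.2, 0.1, -0.2]
opening: 0.6
finger_force: 0.0
```

Call:
{"fn": "jog_arm", "kwargs": {
  "increments": [
    {"dx": 0.8, "dy": -1, "dz": 0, "ax": 0, "ay": 0, "az": 0, "gripper": 0.2},
    {"dx": 0.8, "dy": -1, "dz": 0, "ax": 0, "ay": 0, "az": 0, "gripper": 0.2},
    {"dx": 0.8, "dy": -1, "dz": 0, "ax": 0, "ay": 0, "az": 0, "gripper": 0.2},
    {"dx": 0.8, "dy": -1, "dz": 0, "ax": 0, "ay": 0, "az": 0, "gripper": 0.2}
  ]
}}

```text
time: 1.3
eef_pos: [0.5331, 0.2668, 0.256]
tcp_rot: [0.012, 1.0, -0.001, 0.0]
contact_force: [-0.4, 0.4, -0.4]
opening: 0.6
finger_force: 0.0
```

Call:
{"fn": "jog_arm", "kwargs": {
  "increments": [
    {"dx": 0, "dy": -1, "dz": 0, "ax": 0, "ay": 0, "az": 0, "gripper": 0.2},
    {"dx": 0, "dy": -1, "dz": 0, "ax": 0, "ay": 0, "az": 0, "gripper": 0.2},
    {"dx": 0, "dy": -1, "dz": 0, "ax": 0, "ay": 0, "az": 0, "gripper": 0.2}
  ]
}}

```text
time: 1.6
eef_pos: [0.53, 0.1484, 0.2558]
tcp_rot: [0.01, 1.0, -0.0, -0.001]
contact_force: [0.5, 1.0, 0.6]
opening: 0.605
finger_force: 0.0
```

Call:
{"fn": "jog_arm", "kwargs": {
  "increments": [
    {"dx": 0, "dy": -1, "dz": 0, "ax": 0, "ay": 0, "az": 0, "gripper": 0.2},
    {"dx": 0, "dy": -1, "dz": 0, "ax": 0, "ay": 0, "az": 0, "gripper": 0.2},
    {"dx": 0, "dy": -1, "dz": 0, "ax": 0, "ay": 0, "az": 0, "gripper": 0.2}
  ]
}}

```text
time: 1.9
eef_pos: [0.5303, 0.0282, 0.2561]
tcp_rot: [0.01, 1.0, -0.0, -0.0]
contact_force: [-0.8, 1.0, 0.6]
opening: 0.6
finger_force: 0.0
```

Call:
{"fn": "jog_arm", "kwargs": {
  "increments": [
    {"dx": 0, "dy": -1, "dz": 0, "ax": 0, "ay": 0, "az": 0, "gripper": 0.2},
    {"dx": 0, "dy": -1, "dz": 0, "ax": 0, "ay": 0, "az": 0, "gripper": 0.2},
    {"dx": 0, "dy": -1, "dz": 0, "ax": 0, "ay": 0, "az": 0, "gripper": 0.2}
  ]
}}

```text
time: 2.2
eef_pos: [0.5306, -0.0919, 0.2562]
tcp_rot: [0.011, 1.0, -0.0, -0.0]
contact_force: [-0.0, 0.5, 0.7]
opening: 0.598
finger_force: 0.0
```

Call:
{"fn": "jog_arm", "kwargs": {
  "increments": [
    {"dx": 0, "dy": -1, "dz": 0, "ax": 0, "ay": 0, "az": 0, "gripper": 0.2},
    {"dx": 0, "dy": -1, "dz": 0, "ax": 0, "ay": 0, "az": 0, "gripper": 0.2},
    {"dx": 0, "dy": -1, "dz": 0, "ax": 0, "ay": 0, "az": 0, "gripper": 0.2},
    {"dx": 0, "dy": -1, "dz": 0, "ax": 0, "ay": 0, "az": 0, "gripper": 0.2},
    {"dx": 0, "dy": -1, "dz": 0, "ax": 0, "ay": 0, "az": 0, "gripper": 0.2}
  ]
}}

```text
time: 2.7
eef_pos: [0.5309, -0.2088, 0.2558]
tcp_rot: [0.009, 1.0, 0.001, -0.0]
contact_force: [-0.0, 0.9, -1.1]
opening: 0.6
finger_force: 0.0
```

Call:
{"fn": "jog_arm", "kwargs": {
  "increments": [
    {"dx": 0.033, "dy": -0.183, "dz": -0.9, "ax": 0, "ay": 0, "az": 0, "gripper": 0.2},
    {"dx": 0.033, "dy": -0.183, "dz": -0.9, "ax": 0, "ay": 0, "az": 0, "gripper": 0.2},
    {"dx": 0.033, "dy": -0.183, "dz": -0.9, "ax": 0, "ay": 0, "az": 0, "gripper": 0.2},
    {"dx": 0.033, "dy": -0.183, "dz": -0.9, "ax": 0, "ay": 0, "az": 0, "gripper": 0.2},
    {"dx": 0.033, "dy": -0.183, "dz": -0.9, "ax": 0, "ay": 0, "az": 0, "gripper": 0.2}
  ]
}}

```text
time: 3.2
eef_pos: [0.536, -0.2316, 0.1506]
tcp_rot: [0.009, 1.0, -0.001, 0.001]
contact_force: [-0.3, 0.1, -0.1]
opening: 0.604
finger_force: 0.0
```

```bash
python3 - <<'E'
from h import *
t=cap('top');s=cap('side')
f=lambda d,u,v:cv2.resize(d['frame'][v-40:v+40,u-40:u+40],(400,400),interpolation=cv2.INTER_CUBIC)
cv2.imwrite('pics/pre.png',np.hstack([f(t,392,215),f(s,293,240)]))
print(get_state()['eef_pos'])
E
```

```text
[ 0.53640332 -0.23228282  0.15169338]
```

View pics/pre.png

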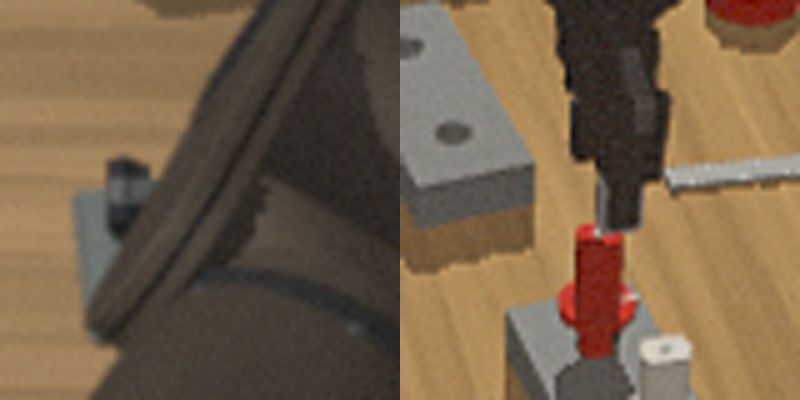

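In the side crop the open fingers straddle the red shaft (shaft at 600,280; finger at 620,200), clear of the white one. The arm hides the shaft in the top view. I'll go down and close.

Call:
{"fn": "jog_arm", "kwargs": {
  "increments": [
    {"dx": 0, "dy": 0, "dz": -0.25, "ax": 0, "ay": 0, "az": 0, "gripper": 0.2},
    {"dx": 0, "dy": 0, "dz": -0.5, "ax": 0, "ay": 0, "az": 0, "gripper": 0.2},
    {"dx": 0, "dy": 0, "dz": -0.5, "ax": 0, "ay": 0, "az": 0, "gripper": 0.2},
    {"dx": 0, "dy": 0, "dz": -0.5, "ax": 0, "ay": 0, "az": 0, "gripper": 0.2}
  ]
}}

```text
time: 3.7
eef_pos: [0.5354, -0.2323, 0.0899]
tcp_rot: [0.009, 1.0, -0.0, 0.001]
contact_force: [0.1, -0.5, 0.8]
opening: 0.598
finger_force: 0.0
```

Call:
{"fn": "jog_arm", "kwargs": {
  "increments": [
    {"dx": 0, "dy": 0, "dz": 0, "ax": 0, "ay": 0, "az": 0, "gripper": -0.3},
    {"dx": 0, "dy": 0, "dz": 0, "ax": 0, "ay": 0, "az": 0, "gripper": -0.5},
    {"dx": 0, "dy": 0, "dz": 0, "ax": 0, "ay": 0, "az": 0, "gripper": -0.7},
    {"dx": 0, "dy": 0, "dz": 0, "ax": 0, "ay": 0, "az": 0, "gripper": -1},
    {"dx": 0, "dy": 0, "dz": 0, "ax": 0, "ay": 0, "az": 0, "gripper": -1},
    {"dx": 0, "dy": 0, "dz": 0, "ax": 0, "ay": 0, "az": 0, "gripper": -1},
    {"dx": 0, "dy": 0, "dz": 0, "ax": 0, "ay": 0, "az": 0, "gripper": -1}
  ],
  "force": 60
}}

```text
time: 4.4
eef_pos: [0.5359, -0.2321, 0.0904]
tcp_rot: [0.01, 1.0, -0.0, 0.001]
contact_force: [0.3, 3.0, 5.4]
opening: 0.182
finger_force: 58.2
```

Call:
{"fn": "jog_arm", "kwargs": {
  "increments": [
    {"dx": 0, "dy": 0, "dz": 0.15, "ax": 0, "ay": 0, "az": 0, "gripper": -1},
    {"dx": 0, "dy": 0, "dz": 0.4, "ax": 0, "ay": 0, "az": 0, "gripper": -1},
    {"dx": 0, "dy": 0, "dz": 0.7, "ax": 0, "ay": 0, "az": 0, "gripper": -1},
    {"dx": 0, "dy": 0, "dz": 1, "ax": 0, "ay": 0, "az": 0, "gripper": -1},
    {"dx": 0, "dy": 0, "dz": 1, "ax": 0, "ay": 0, "az": 0, "gripper": -1},
    {"dx": 0, "dy": 0, "dz": 1, "ax": 0, "ay": 0, "az": 0, "gripper": -1}
  ]
}}

```text
time: 5.0
eef_pos: [0.535, -0.2325, 0.2096]
tcp_rot: [0.01, 1.0, -0.001, 0.001]
contact_force: [-0.4, -0.2, -1.2]
opening: 0.177
finger_force: 58.8
```

```bash
python3 - <<'E'
from h import *
t=cap('top');s=cap('side')
f=lambda d,u,v:cv2.resize(d['frame'][v-40:v+40,u-40:u+40],(400,400),interpolation=cv2.INTER_CUBIC)
cv2.imwrite('pics/lift.png',np.hstack([f(t,392,215),f(s,293,220)]))
print(get_state())
E
```

```text
{'time': 5.1, 'qpos': array([-5.83713954e-01,  1.30186960e-01,  1.85328719e+00, -3.01502905e-04,
        1.16070863e+00, -2.13524908e+00]), 'dq': array([ 0.00071554,  0.01331955,  0.01237365, -0.00062218, -0.00014033,
       -0.00010257]), 'joint_efforts': array([ 5.02426468e-03, -3.44095695e+01, -2.90465713e+01, -2.38627894e-03,
       -1.62528054e-02, -8.46562330e-06]), 'eef_pos': array([ 0.5337864 , -0.23171258,  0.20677229]), 'tcp_rot': array([ 9.57016180e-03,  9.99953357e-01,  5.87279946e-04, -1.16248895e-03]), 'contact_force': array([-0.52558055,  1.09343397,  0.35592632]), 'wrist_torque': array([ 0.04149833, -0.0372037 ,  0.01698804]), 'finger_force': 58.78681540489197, 'opening': 0.17627683782211637}
```

View pics/lift.png

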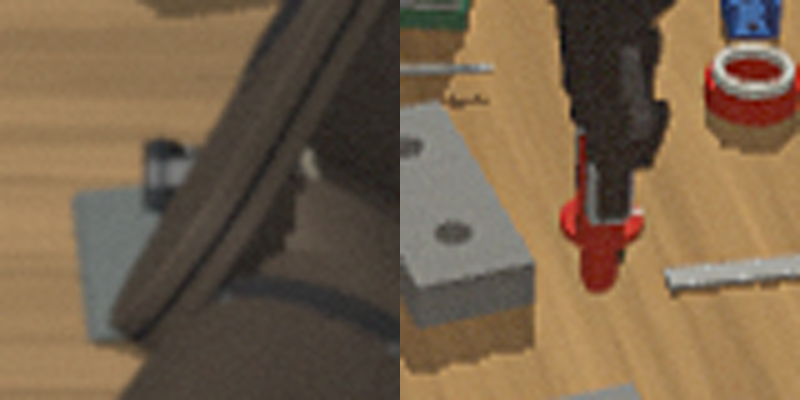

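The side crop shows the shaft gripped and hanging upright (collar at 602,222, foot at 598,290). I'll carry it to the pulley.

Call:
{"fn": "jog_arm", "kwargs": {
  "increments": [
    {"dx": 0, "dy": 0.4, "dz": 0, "ax": 0, "ay": 0, "az": 0, "gripper": -1},
    {"dx": 0, "dy": 0.8, "dz": 0, "ax": 0, "ay": 0, "az": 0, "gripper": -1},
    {"dx": 0, "dy": 1, "dz": 0, "ax": 0, "ay": 0, "az": 0, "gripper": -1}
  ]
}}

```text
time: 5.4
eef_pos: [0.533, -0.109, 0.2057]
tcp_rot: [0.009, 1.0, 0.001, -0.002]
contact_force: [-0.6, 0.0, -0.3]
opening: 0.178
finger_force: 59.0
```

Call:
{"fn": "jog_arm", "kwargs": {
  "increments": [
    {"dx": 0, "dy": 0.4, "dz": 0, "ax": 0, "ay": 0, "az": 0, "gripper": -1},
    {"dx": 0, "dy": 0.8, "dz": 0, "ax": 0, "ay": 0, "az": 0, "gripper": -1},
    {"dx": 0, "dy": 1, "dz": 0, "ax": 0, "ay": 0, "az": 0, "gripper": -1}
  ]
}}

```text
time: 5.7
eef_pos: [0.533, 0.0111, 0.206]
tcp_rot: [0.008, 1.0, 0.001, -0.002]
contact_force: [-0.1, 0.3, -0.2]
opening: 0.179
finger_force: 59.0
```

Call:
{"fn": "jog_arm", "kwargs": {
  "increments": [
    {"dx": 0, "dy": 0.4, "dz": 0, "ax": 0, "ay": 0, "az": 0, "gripper": -1},
    {"dx": 0, "dy": 0.8, "dz": 0, "ax": 0, "ay": 0, "az": 0, "gripper": -1},
    {"dx": 0, "dy": 1, "dz": 0, "ax": 0, "ay": 0, "az": 0, "gripper": -1}
  ]
}}

```text
time: 6.0
eef_pos: [0.533, 0.1309, 0.206]
tcp_rot: [0.008, 1.0, 0.0, -0.002]
contact_force: [-0.6, 0.3, -1.3]
opening: 0.179
finger_force: 59.0
```

Call:
{"fn": "jog_arm", "kwargs": {
  "increments": [
    {"dx": -0.31, "dy": 0.4, "dz": 0, "ax": 0, "ay": 0, "az": -0.09, "gripper": -1},
    {"dx": -0.31, "dy": 0.8, "dz": 0, "ax": 0, "ay": 0, "az": -0.177, "gripper": -1},
    {"dx": -0.31, "dy": 1, "dz": 0, "ax": 0, "ay": 0, "az": -0.177, "gripper": -1},
    {"dx": -0.31, "dy": 1, "dz": 0, "ax": 0, "ay": 0, "az": -0.177, "gripper": -1},
    {"dx": -0.31, "dy": 1, "dz": 0, "ax": 0, "ay": 0, "az": -0.177, "gripper": -1},
    {"dx": -0.31, "dy": 1, "dz": 0, "ax": 0, "ay": 0, "az": -0.177, "gripper": -1}
  ]
}}

```text
time: 6.6
eef_pos: [0.497, 0.247, 0.207]
tcp_rot: [0.148, 0.989, -0.001, -0.001]
contact_force: [0.5, -0.3, -0.9]
opening: 0.178
finger_force: 58.8
```

Call:
{"fn": "jog_arm", "kwargs": {
  "increments": [
    {"dx": 0.004, "dy": 0.2375, "dz": 0, "ax": 0, "ay": 0, "az": 0, "gripper": -1},
    {"dx": 0.004, "dy": 0.2375, "dz": -0.15, "ax": 0, "ay": 0, "az": 0, "gripper": -1},
    {"dx": 0.004, "dy": 0.2375, "dz": -0.34, "ax": 0, "ay": 0, "az": 0, "gripper": -1},
    {"dx": 0.004, "dy": 0.2375, "dz": -0.34, "ax": 0, "ay": 0, "az": 0, "gripper": -1},
    {"dx": 0.004, "dy": 0.2375, "dz": -0.34, "ax": 0, "ay": 0, "az": 0, "gripper": -1}
  ]
}}

```text
time: 7.1
eef_pos: [0.4979, 0.2752, 0.167]
tcp_rot: [0.149, 0.989, -0.0, -0.001]
contact_force: [0.3, 0.3, 0.1]
opening: 0.179
finger_force: 58.8
```

```bash
python3 - <<'E'
from h import *
t=cap('top');s=cap('side')
f=lambda d,u,v:cv2.resize(d['frame'][v-25:v+25,u-25:u+25],(400,400),interpolation=cv2.INTER_CUBIC)
cv2.imwrite('pics/ins.png',np.hstack([f(t,170,235),f(s,243,150)]))
st=get_state();print(st['eef_pos'],st['contact_force'],st['tcp_rot'])
d=s;h=cv2.cvtColor(d['frame'],cv2.COLOR_BGR2HSV)
m=((h[...,0]<8)|(h[...,0]>172))&(h[...,1]>140)&(h[...,2]>50)
P=np.array([[*world(d,u,v),u,v] for v in range(125,170) for u in range(225,262) if m[v,u]])
for z in np.arange(.09,.16,.004):
    q=P[abs(P[:,2]-z)<.002]
    if len(q): print(z.round(3),len(q),q[:,3].min(),q[:,3].max(),q[:,4].mean().round(1),((q[:,:2].min(0)+q[:,:2].max(0))/2).round(4),np.ptp(q[:,0]).round(4))
E
```

```text
[0.4988354  0.27590538 0.16875681] [-0.03874495  0.67655648 -0.35268907] [1.48594707e-01 9.88897765e-01 3.90622133e-04 8.19338511e-04]
0.098 1 244.0 244.0 153.0 [0.502  0.2708] 0.0
0.102 5 241.0 245.0 152.6 [0.499  0.2699] 0.0133
0.106 5 241.0 245.0 151.4 [0.4988 0.2717] 0.0132
0.11 6 241.0 245.0 150.7 [0.4988 0.2671] 0.013
0.114 5 240.0 245.0 149.2 [0.4981 0.2725] 0.016
0.118 9 240.0 244.0 148.2 [0.4963 0.271 ] 0.0114
0.122 2 241.0 243.0 147.5 [0.4956 0.268 ] 0.006
0.126 1 243.0 243.0 147.0 [0.4985 0.2661] 0.0
0.13 2 240.0 244.0 146.0 [0.4948 0.2627] 0.0119
0.134 18 237.0 248.0 144.6 [0.4993 0.2679] 0.0376
0.138 22 237.0 248.0 143.0 [0.4986 0.2729] 0.0346
0.142 7 238.0 247.0 142.0 [0.4993 0.2671] 0.028
0.15 1 246.0 246.0 140.0 [0.5087 0.2653] 0.0
0.154 1 246.0 246.0 137.0 [0.5102 0.2728] 0.0
```

View pics/ins.png

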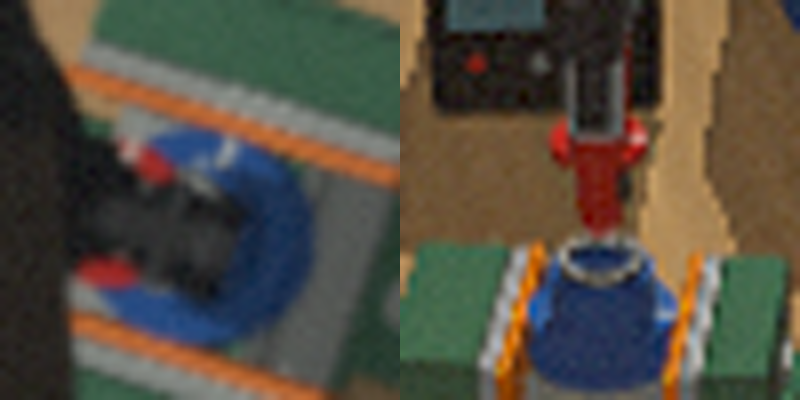

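The crops show the foot (600,225) over the ring (600,262), and the boss line at (228,150) in the top part. I'll check the two line angles in this top picture.

```bash
python3 - <<'E'
from h import *
t=dict(np.load('pics/top.npz'))
px=lambda x,y:(170-25+x/8-.5,235-25+y/8-.5)
c=np.array([.498,.2755])
for x,y,z in((128,150,.136),(228,150,.056),(215,190,.076),(120,145,.136),(150,165,.136),(105,272,.136)):
    u,v=px(x,y);p=world(t,u,v);q=world(t,u,v,z)
    print(x,y,p.round(4),q.round(4),np.hypot(*(q[:2]-c)).round(4),np.degrees(np.arctan2(*(q[:2]-c)[::-1])).round(1))
E
```

```text
128 150 [0.5145 0.2715 0.1338] [0.5143 0.2708 0.136 ] 0.017 -16.0
228 150 [0.5228 0.2667 0.0559] [0.5228 0.2667 0.056 ] 0.0263 -19.5
215 190 [0.5089 0.2628 0.0807] [0.5093 0.2642 0.076 ] 0.016 -45.0
120 145 [0.5158 0.2736 0.1341] [0.5156 0.273  0.136 ] 0.0178 -8.0
150 165 [0.5104 0.2649 0.1353] [0.5103 0.2647 0.136 ] 0.0164 -41.2
105 272 [0.4816 0.2745 0.1383] [0.4817 0.2753 0.136 ] 0.0163 -179.2
```

Call:
{"fn": "jog_arm", "kwargs": {
  "increments": [
    {"dx": -0.005, "dy": 0, "dz": -0.04, "ax": 0, "ay": 0, "az": -0.022, "gripper": -1},
    {"dx": -0.005, "dy": 0, "dz": -0.08, "ax": 0, "ay": 0, "az": -0.022, "gripper": -1},
    {"dx": -0.005, "dy": 0, "dz": -0.12, "ax": 0, "ay": 0, "az": -0.022, "gripper": -1},
    {"dx": -0.005, "dy": 0, "dz": -0.16, "ax": 0, "ay": 0, "az": -0.022, "gripper": -1},
    {"dx": -0.005, "dy": 0, "dz": -0.2, "ax": 0, "ay": 0, "az": -0.022, "gripper": -1},
    {"dx": -0.005, "dy": 0, "dz": -0.2, "ax": 0, "ay": 0, "az": -0.022, "gripper": -1}
  ]
}}

```text
time: 7.8
eef_pos: [0.4976, 0.2761, 0.1429]
tcp_rot: [0.165, 0.986, -0.0, 0.0]
contact_force: [1.5, -0.8, -2.1]
opening: 0.178
finger_force: 58.8
```

Call:
{"fn": "jog_arm", "kwargs": {
  "increments": [
    {"dx": 0, "dy": 0, "dz": -0.03, "ax": 0, "ay": 0, "az": 0, "gripper": -1},
    {"dx": 0, "dy": 0, "dz": -0.06, "ax": 0, "ay": 0, "az": 0, "gripper": -1},
    {"dx": 0, "dy": 0, "dz": -0.08, "ax": 0, "ay": 0, "az": 0, "gripper": -1},
    {"dx": 0, "dy": 0, "dz": -0.08, "ax": 0, "ay": 0, "az": 0, "gripper": -1}
  ]
}}

```text
time: 8.2
eef_pos: [0.4976, 0.2761, 0.1337]
tcp_rot: [0.165, 0.986, -0.0, 0.0]
contact_force: [2.9, -3.1, -1.4]
opening: 0.181
finger_force: 59.0
```

Call:
{"fn": "jog_arm", "kwargs": {
  "increments": [
    {"dx": 0, "dy": 0, "dz": -0.02, "ax": 0, "ay": 0, "az": 0, "gripper": -1},
    {"dx": 0, "dy": 0, "dz": -0.04, "ax": 0, "ay": 0, "az": 0, "gripper": -1},
    {"dx": 0, "dy": 0, "dz": -0.04, "ax": 0, "ay": 0, "az": 0, "gripper": -1}
  ]
}}

```text
time: 8.5
eef_pos: [0.4976, 0.2761, 0.1291]
tcp_rot: [0.165, 0.986, -0.0, 0.0]
contact_force: [1.2, -3.2, 0.4]
opening: 0.177
finger_force: 59.2
```

Almost no resistance with the key about 8 mm below the mouth, so it looks to be in the keyway. I'll continue.

Call:
{"fn": "jog_arm", "kwargs": {
  "increments": [
    {"dx": 0, "dy": 0, "dz": -0.025, "ax": 0, "ay": 0, "az": 0, "gripper": -1},
    {"dx": 0, "dy": 0, "dz": -0.05, "ax": 0, "ay": 0, "az": 0, "gripper": -1},
    {"dx": 0, "dy": 0, "dz": -0.075, "ax": 0, "ay": 0, "az": 0, "gripper": -1},
    {"dx": 0, "dy": 0, "dz": -0.075, "ax": 0, "ay": 0, "az": 0, "gripper": -1}
  ],
  "force": 90
}}

```text
time: 8.9
eef_pos: [0.4976, 0.2762, 0.12]
tcp_rot: [0.165, 0.986, -0.0, 0.0]
contact_force: [1.3, -4.7, 3.1]
opening: 0.177
finger_force: 88.8
```

Call:
{"fn": "jog_arm", "kwargs": {
  "increments": [
    {"dx": 0, "dy": 0, "dz": -0.015, "ax": 0, "ay": 0, "az": 0, "gripper": -1},
    {"dx": 0, "dy": 0, "dz": -0.03, "ax": 0, "ay": 0, "az": 0, "gripper": -1},
    {"dx": 0, "dy": 0, "dz": -0.03, "ax": 0, "ay": 0, "az": 0, "gripper": -1}
  ]
}}

```text
time: 9.2
eef_pos: [0.4977, 0.2762, 0.1177]
tcp_rot: [0.165, 0.986, -0.0, 0.0]
contact_force: [-1.2, -5.8, 8.9]
opening: 0.178
finger_force: 89.5
```

Call:
{"fn": "jog_arm", "kwargs": {
  "increments": [
    {"dx": 0, "dy": -0.006, "dz": -0.01, "ax": 0, "ay": 0, "az": 0, "gripper": -1},
    {"dx": 0, "dy": -0.006, "dz": -0.015, "ax": 0, "ay": 0, "az": 0, "gripper": -1},
    {"dx": 0, "dy": -0.006, "dz": -0.015, "ax": 0, "ay": 0, "az": 0, "gripper": -1}
  ]
}}

```text
time: 9.5
eef_pos: [0.4977, 0.2761, 0.1169]
tcp_rot: [0.165, 0.986, 0.0, 0.0]
contact_force: [-1.5, -4.8, 12.1]
opening: 0.176
finger_force: 89.9
```

Call:
{"fn": "jog_arm", "kwargs": {
  "increments": [
    {"dx": 0, "dy": 0, "dz": -0.01, "ax": 0, "ay": 0, "az": 0, "gripper": -1},
    {"dx": 0, "dy": 0, "dz": -0.01, "ax": 0, "ay": 0, "az": 0, "gripper": -1},
    {"dx": 0, "dy": 0, "dz": -0.01, "ax": 0, "ay": 0, "az": 0, "gripper": -1}
  ]
}}

```text
time: 9.8
eef_pos: [0.4977, 0.2762, 0.1159]
tcp_rot: [0.165, 0.986, 0.0, 0.0]
contact_force: [-2.5, -4.9, 13.0]
opening: 0.173
finger_force: 90.1
```

Call:
{"fn": "jog_arm", "kwargs": {
  "increments": [
    {"dx": 0, "dy": -0.006, "dz": -0.01, "ax": 0, "ay": 0, "az": 0, "gripper": -1},
    {"dx": 0, "dy": -0.006, "dz": -0.01, "ax": 0, "ay": 0, "az": 0, "gripper": -1},
    {"dx": 0, "dy": -0.006, "dz": -0.01, "ax": 0, "ay": 0, "az": 0, "gripper": -1}
  ]
}}

```text
time: 10.1
eef_pos: [0.4978, 0.2761, 0.1157]
tcp_rot: [0.165, 0.986, 0.001, -0.0]
contact_force: [-4.3, -3.9, 17.3]
opening: 0.176
finger_force: 90.7
```

Call:
{"fn": "jog_arm", "kwargs": {
  "increments": [
    {"dx": 0, "dy": 0, "dz": -0.01, "ax": 0, "ay": 0, "az": 0, "gripper": -1},
    {"dx": 0, "dy": 0, "dz": -0.01, "ax": 0, "ay": 0, "az": 0, "gripper": -1},
    {"dx": 0, "dy": 0, "dz": -0.01, "ax": 0, "ay": 0, "az": 0, "gripper": -1}
  ]
}}

```text
time: 10.4
eef_pos: [0.4978, 0.2761, 0.1157]
tcp_rot: [0.165, 0.986, 0.001, -0.0]
contact_force: [-7.1, -4.8, 22.1]
opening: 0.175
finger_force: 91.5
```

The force now rises with no travel, which means the collar is home. I'll look once to confirm.

Call:
{"fn": "jog_arm", "kwargs": {
  "increments": [
    {"dx": 0, "dy": 0, "dz": -0.01, "ax": 0, "ay": 0, "az": 0, "gripper": -1},
    {"dx": 0, "dy": 0, "dz": -0.01, "ax": 0, "ay": 0, "az": 0, "gripper": -1},
    {"dx": 0, "dy": 0, "dz": -0.01, "ax": 0, "ay": 0, "az": 0, "gripper": -1}
  ]
}}

```text
time: 10.7
eef_pos: [0.4979, 0.2762, 0.1156]
tcp_rot: [0.165, 0.986, 0.0, -0.0]
contact_force: [-10.0, -5.0, 27.3]
opening: 0.174
finger_force: 92.3
```

```bash
python3 - <<'E'
from h import *
t=cap('top');s=cap('side')
f=lambda d,u,v:cv2.resize(d['frame'][v-25:v+25,u-25:u+25],(400,400),interpolation=cv2.INTER_CUBIC)
cv2.imwrite('pics/end.png',np.hstack([f(t,170,235),f(s,243,158)]))
st=get_state();print(st['eef_pos'],st['contact_force'],st['wrist_torque'],st['tcp_rot'],st['finger_force'])
E
```

```text
[0.49788013 0.27618023 0.11563559] [-9.85813538 -5.42598636 28.44445925] [-1.42366727  1.65530862 -0.07245119] [ 1.64968500e-01  9.86298658e-01  4.76735749e-04 -3.52099913e-04] 92.30301976203918
```

View pics/end.png

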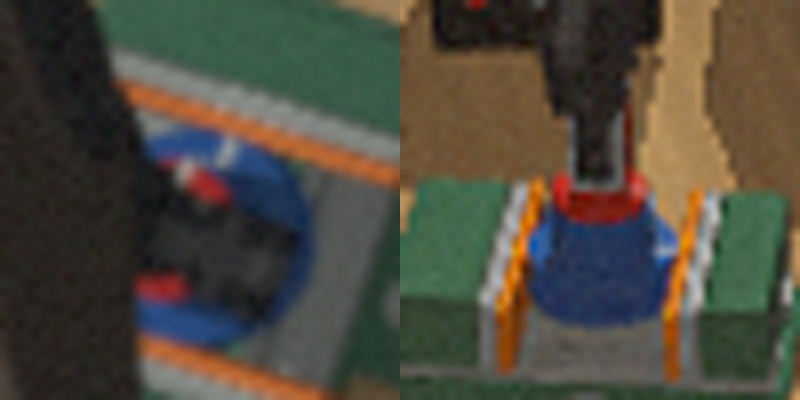

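The side crop shows the collar (600,200) flush on the blue boss with no ring visible. The grip is holding at about 92 N with about 28 N of downward push, so I'm handing in.

```bash
python3 -c "from plant import job; print(job.sign_off())"
```

```text
the job is handed in; nothing more can be done
None
```

The red shaft is keyed into the pulley and pressed down until its collar sits flush on the boss, still gripped and held down with about 28 N; I handed the job in at about 11 s, and no verdict came back.

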